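Fit a driveshaft yoke onto the splined shaft of a gear unit and set its timing

ROBOT

A 7-joint arm with a two-finger parallel gripper is mounted at the origin on a cart in front of the work surface, level with it; the furniture and walls round the work are solid. World frame = base frame: x ahead of the robot, y to its left, z up, the work surface at z = 0. Lengths are in mm, angles in rad, forces in N, time in s.
With the tool pointing down it reaches from about 400 to 875 mm from the base axis. Payload 4.4 kg.
Tool frame: the origin (TCP) lies at the very end of the fingers, on their centre line; the grasp point (between the pads) lies 19 mm behind it; z points along the fingers, y is the direction in which the jaws open and shut (so a half turn about z gives the same grasp; the last joint's range is limited). The gripper opens to 85 mm and grips with 20 to 120 N. Pads are 22 mm wide; open, the fingers measure 114 mm over their backs; the gripper's body (76 mm by 85 mm) begins 54 mm behind the grasp point. The pads swing forward as they close: fully open they stand 13 mm farther back than shut.
Start: joints at [-1.235, 0.628, 0.038, 1.517, -0.027, 0.996, -0.02], TCP at [254.177, 598.257, 231.313] pointing down, gripper open.
Joint ranges: [-3.06, 3.06], [-0.37, 2.12], [-1.25, 1.32], [0.18, 2.47], [-1.1, 4.24], [0.23, 1.98], [-2.94, 2.94]. Speed limits (rad/s): [2.57, 2.57, 3.14, 3.14, 3.14, 3.14, 3.14].

INTERFACE

Orientations are given as [roll, pitch, yaw] about the fixed x, y, z axes, in that order (R = Rz(yaw) Ry(pitch) Rx(roll)).
In Python, from cell import ctrl gives the robot as it stands.
- The arm moves only by the shell command python3 -m crank 'ROWS' [OPENING]. ROWS is JSON, a list that holds one entry, the list of rows, each a list of 6 numbers: the shift along the tool's x, y, z in units of 30 mm (1.0 is 30 mm), then the turn, a rotation vector about the tool's x, y, z in units of 6 degrees (1.0 is 6 degrees). In form: [[[tx, ty, tz, rx, ry, rz], ...]]. A call has 1 to 12 rows; each row shifts and turns the pose as measured when the row begins, along the tool's axes as they then stand; what a row does not reach is not made up. A row lasts 1/12 s, in which the tool goes at most 41.7 mm and 7.16 degrees, less where a joint would pass 70% of its speed; a pose out of reach is approached as far as the arm can. A call is refused whole if a number of a shift passes 1 or a number of a turn 1, either way. A call with a gripper value outside its range is refused whole. OPENING is the gripper command: -1 is fully open, 1 is shut, values between are in proportion, set as the call begins (- or left out, the last holds). The fingers move at their own pace and stop on an object; the grip force is fixed at half the most. Time passes only in rows, so rows that do not move let the fingers close. It gives the time, the measured TCP pose, the force and the opening at its end, in the units of the state.
- ctrl.read_state(): the state, without advancing time (a new reading comes with each control period).
- ctrl.get_image(name): name is "scene" or "top" or "wrist"; returns a dict with "color" (400x640x3 uint8, red, green, blue), "depth" (400x640 float32, mm along the optical axis (not along the pixel's ray), 0 where there is no reading), "camera_matrix" (3x3 intrinsics, pixels), "R" (3x3) and "t" (3): a world point X has camera coordinates R X + t. Camera axes: x right, y down, z forward; pixel columns grow to the right and rows downward; lengths in mm; the calibration is good to about 2 mm. A picture is of the moment at which its call begins.
- ctrl.finish_job(): hands the job in, once; it reports no verdict.
Trained networks look in a picture, given as the dict that the camera call returned (one of the last four; its "shot" number tells which), for a name from the list of things; names that differ only in an ending like _2 or _b are one class to them, and where a whole thing is asked for, a point or a joint stands for the part that bears it (a point fixed in the world has none). Each returns a list of dicts, best first, with "conf" (0 to 1); they miss things now and then, are a little off and sometimes report something else, mostly with a low value. They report only what shows in the picture. A call takes as long as a camera call. They do not tell look-alikes from the thing itself.
- ctrl.search_frame(query, picture): "extent" ([centre column, centre row, width, height] in pixels, round what is visible of it).
The state is a dict: "clock": time; "qpos": joint angles; "qd": joint speeds; "tau": joint torques, N m; "eef_pos": TCP position; "tool_rot": TCP orientation; "force": force on the tool from outside, world axes, zero at the start; "torque": the same for the moment, N m; "width": finger opening in mm.
Only numpy, scipy, OpenCV 4.12 (cv2) and the standard library are available. Lean on these libraries where they do the work, as an engineer would, in place of code of your own. Each camera call takes 0.05 s, during which the arm holds its last target. There are 200 camera calls.

TASK

Fit the steel yoke, ears up, onto the upright splined shaft of the blue gear unit: rock it to and fro about the shaft under light pressure until the teeth mesh, then slide it gently down until it sits fully home on the shoulder. Then turn the yoke, and the shaft with it, until its two ears line up with the two white marks on the housing, and let go. Never force it, and leave the other things on the bench where they are.

Things in the scene. Friction and masses are not known exactly. Their poses are not given: they have to be found in the camera images.
- yoke: Loose dark steel driveshaft yoke, 0.4 kg, 74 mm high, standing ears up on the bench. Origin at the centre of its flat underside, z up along the bore. Round boss 52 mm across, 30 mm high; above it two flat ears on the +y and -y sides. Through bore with 6 inner teeth 60 degrees apart, one on the +x axis, 4.6 mm wide, tips at radius 11.5 mm; the bore is 36 mm across between teeth.
- ears (a point): Point on the yoke midway between its ears, 52 mm above its origin, axes as the yoke's: a good height to grip. Each ear is 28 mm wide along x, 9 mm thick, from 30 to 74 mm above the underside with a rounded top; outer faces flat and parallel at y = +/-25 mm (50 mm across), inner faces 32 mm apart. Below 30 mm the boss stands 1 mm proud of the ears.
- gear_unit: Gear unit bolted to the bench: blue housing 104 x 106 mm on a grey foot 130 x 110 mm, round black cover on top 59 mm high with two white line marks on its +y and -y sides, 31 to 49 mm from the axis. Origin at the centre of its underside, below the shaft; z up. The yoke's y axis must end along this y axis, either way round.
- shoulder (a point): Centre of the bright steel shoulder (49 mm across, 64 mm above the bench) where the upright splined shaft begins, on the shaft's axis; axes as the gear unit's. The yoke is home when its underside rests here. The shaft has 6 teeth 60 degrees apart, 5 mm wide, 33 mm across the tips, from the shoulder to 26 mm above it. More than 50 N between yoke and gear unit damages the teeth.
- nose (a point): Tip of the shaft, 44 mm above the shoulder. A plain round nose 20.6 mm across reaches from 26 to 34 mm above the shoulder, then tapers to 10 mm across at this tip; it guides the yoke's bore with 1.2 mm play. The yoke's teeth begin 3 mm above its underside, so unmeshed it is held up about 23 mm above home.
- shaft_teeth (a point): Point on the shaft's axis at the upper end of its teeth, 26 mm above the shoulder, axes as the gear unit's. The angle of the teeth is not reported and differs each time. They mesh only within about 5 degrees of a fit, every 60 degrees; no fit has the ears on the marks at the start. The shaft turns stiffly (about 0.18 N m) either way and stays where it is left.
- guide_bush_a: Steel guide bush with a flange, 40 mm across, 35 mm high, a bystander: leave it where it is. Origin at the centre of its underside.
- guide_bush_b: Brass-coloured plain guide bush, 30 mm across, 28 mm high, a bystander: leave it where it is. Origin at the centre of its underside.
- insert_a: Steel mould insert block with two holes, 40 x 62 x 22 mm, a bystander: leave it where it is. Origin at the centre of its underside.
- spacer_ring: Steel spacer ring, 46 mm across, 12 mm high, a bystander: leave it where it is. Origin at the centre of its underside.
- dowel_a: Ground steel dowel pin lying down, 10 mm thick, 45 mm long, a bystander: leave it where it is. Origin at the centre of its underside.
There are look-alikes about, which are no part of the job. Leave any green or red look-alike of the yoke alone.

How it is judged:
By the outcome, as a careful person would: the job done as asked, in the order asked, and still so for the second after the job is handed in, with the robot touching nothing.
It also fails if it takes over 58 s, if anything falls off the work surface, if the arm or the gripper's body presses on something with over 40 N, if the wrist force passes 120 N, or if a joint passes its speed limit or range.

## Working session

There is one attempt and no reset: what is moved stays moved. The work goes in short steps, Python scripts to look and compute and a shell command to move; the robot and the scene stay as the last step left them, time stands still between calls to the robot, and variables do not carry over. Pictures are saved under pics/ and viewed, about 8 in all and at most 12, crops included, and the job is handed in when it is done.

```bash
ls; mkdir -p pics; cat > h.py <<'E'
from cell import ctrl
import numpy as np, cv2
def save(p,n,crop=None,s=1):
    im=p["color"][:,:,::-1]
    if crop: x0,y0,x1,y1=crop; im=im[y0:y1,x0:x1]
    cv2.imwrite("pics/"+n,cv2.resize(im,None,fx=s,fy=s,interpolation=cv2.INTER_CUBIC))
def px2w(p,u,v,d=None):
    K,R,t=p["camera_matrix"],np.array(p["R"]),np.array(p["t"])
    if d is None:
        w=p["depth"][int(v)-2:int(v)+3,int(u)-2:int(u)+3]; d=np.median(w[w>0])
    return R.T@(np.linalg.inv(K)@[u,v,1]*d-t)
def onz(p,u,v,z):
    K,R,t=p["camera_matrix"],np.array(p["R"]),np.array(p["t"])
    c=-R.T@t; r=R.T@np.linalg.inv(K)@[u,v,1]
    return c+r*(z-c[2])/r[2]
def w2px(p,X):
    q=p["camera_matrix"]@(np.array(p["R"])@np.array(X)+p["t"]); return q[:2]/q[2]
def cloud(p):
    K,R,t=p["camera_matrix"],np.array(p["R"]),np.array(p["t"])
    v,u=np.mgrid[0:400,0:640]; d=p["depth"]; m=d>0
    P=np.stack([(u-K[0,2])/K[0,0]*d,(v-K[1,2])/K[1,1]*d,d],-1)
    return (P-t)@R, m
E
python3 - <<'E'
from h import *
s=ctrl.read_state(); print({k:np.round(v,3) for k,v in s.items()})
ims=[]
for n in("top","scene"):
    p=ctrl.get_image(n); save(p,n+"0.png")
    print(n,np.round(-np.array(p["R"]).T@p["t"]))
    for q in("yoke","gear_unit","guide_bush_a","insert_a","spacer_ring","nose"):
        for r in ctrl.search_frame(q,p)[:4]:
            u,v=r["extent"][:2]
            print(q,round(r["conf"],2),np.round(r["extent"]),np.round(px2w(p,u,v)))
E
```

```text
pics
{'clock': np.float64(0.0), 'qpos': array([-1.235,  0.629,  0.038,  1.518, -0.027,  0.996, -0.02 ]), 'qd': array([-0.   , -0.   , -0.001, -0.001, -0.001,  0.   , -0.   ]), 'tau': array([-0.0000e+00, -5.6341e+01,  1.2260e+00, -1.9344e+01,  1.1000e-02,
        1.1000e-02, -0.0000e+00]), 'eef_pos': array([253.888, 597.689, 230.404]), 'tool_rot': array([-3.14, -0.  ,  2.74]), 'force': array([ 0.2  , -0.14 , -0.356]), 'torque': array([-0.034,  0.038, -0.005]), 'width': np.float64(85.659)}
top [ 323. -192. 1090.]
yoke 0.78 [316. 197.  21.  32.] [ 592. -216.   -0.]
yoke 0.64 [324. 271.  24.  23.] [ 399. -203.    0.]
yoke 0.58 [336. 234.  23.  21.] [ 487. -248.    0.]
yoke 0.58 [394. 172.  16.  15.] [ 614. -423.   33.]
gear_unit 0.97 [246. 246.  61.  61.] [486. -29.  65.]
guide_bush_a 0.62 [396. 169.  16.  16.] [ 629. -433.    3.]
guide_bush_a 0.51 [409. 153.  13.  13.] [ 658. -471.   27.]
guide_bush_a 0.29 [244. 247.  58.  61.] [484. -25.  64.]
insert_a 0.62 [410. 195.  25.  16.] [ 550. -452.   22.]
spacer_ring 0.61 [379. 208.  20.  19.] [ 533. -371.    1.]
spacer_ring 0.54 [393. 172.  19.  16.] [ 614. -421.   30.]
nose 0.71 [244. 243.  56.  60.] [494. -26.  66.]
nose 0.25 [379. 209.  21.  21.] [ 532. -369.    1.]
scene [  57. -861.  837.]
yoke 0.91 [252. 240.  28.  41.] [ 404. -185.   21.]
yoke 0.73 [302. 234.  22.  43.] [ 477. -267.   60.]
yoke 0.2 [438. 266.  15.  19.] [ 657. -484.   26.]
gear_unit 0.67 [248. 179.  60.  55.] [486. -48.  59.]
guide_bush_a 0.78 [407. 261.  18.  24.] [ 618. -435.   24.]
guide_bush_a 0.66 [377. 236.  16.  10.] [ 632. -334.    3.]
guide_bush_a 0.57 [438. 266.  12.  19.] [ 657. -485.   25.]
insert_a 0.91 [393. 285.  30.  33.] [ 555. -459.   21.]
spacer_ring 0.69 [354. 266.  24.  20.] [ 540. -363.   -1.]
nose 0.71 [250. 182.  63.  53.] [486. -57.  56.]
```

```bash
python3 - <<'E'
import cv2,numpy as np
a=cv2.imread("pics/top0.png")[120:310,190:450]; b=cv2.imread("pics/scene0.png")[110:310,190:460]
a=cv2.resize(a,(780,570))[:, :]; b=cv2.resize(b,(780,578))
cv2.imwrite("pics/a.png",a); cv2.imwrite("pics/b.png",b)
E
```

```text
(no output)
```

View pics/a.png

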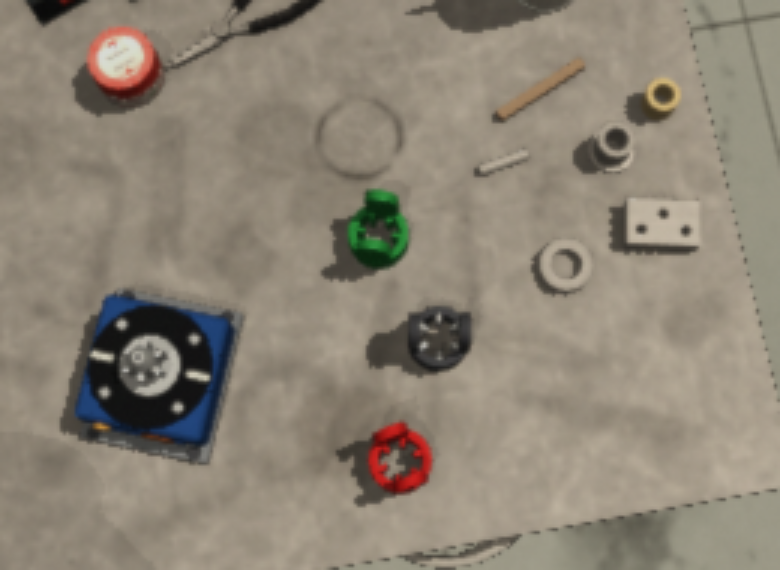

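View pics/b.png

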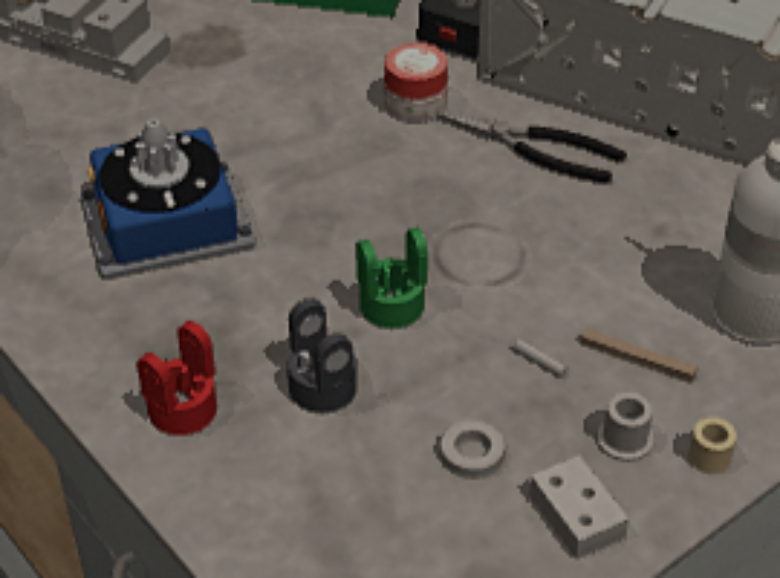

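Dark steel yoke is at top crop (440,338) and scene crop (322,360). Its look-alikes are green (380,232)/(392,280) and red (400,460)/(180,380). By the description I choose the dark one. The gear unit's marks are at top crop (102,356) and (198,376). Next I measure from both views.

```bash
cat >> h.py <<'E'
from scipy.spatial.transform import Rotation as Ro
def Rt(s=None):
    s=s or ctrl.read_state(); return Ro.from_euler("xyz",s["tool_rot"]).as_matrix(), np.array(s["eef_pos"])
def togo(pos,yaw=None):
    R,p=Rt(); d=R.T@(np.array(pos)-p)/30
    r=np.zeros(3)
    if yaw is not None:
        T=Ro.from_euler("xyz",[np.pi,0,yaw]).as_matrix(); r=np.degrees(Ro.from_matrix(R.T@T).as_rotvec())/6
    print("togo",np.round(d,2),np.round(r,2))
def region(p,c,r,z0,z1):
    P,m=cloud(p); k=m&(np.hypot(P[...,0]-c[0],P[...,1]-c[1])<r)&(P[...,2]>z0)&(P[...,2]<z1)
    return P[k],k
E
python3 - <<'E'
from h import *
p=ctrl.get_image("wrist"); R,t=Rt()
c=-np.array(p["R"]).T@p["t"]; print("cam in tool",np.round(R.T@(c-t)), np.round(np.array(p["R"])@R,2),p["camera_matrix"][0,0])
for n in("top","scene"):
    p=ctrl.get_image(n)
    for c in((483,-250),):
        Q,k=region(p,c,60,15,95); print(n,len(Q),Q.min(0).round(),Q.max(0).round(),Q.mean(0).round())
        E=Q[Q[:,2]>45]; print(" ears",np.round(E[:,:2]).tolist()[:40], E[:,2].max().round() if len(E) else 0)
    Q,k=region(p,(486,-29),90,50,63); c=p["color"][k]; w=Q[(c.min(1)>170)]; print("white",np.round(w).tolist()[:30])
    Q,k=region(p,(486,-29),45,66,130); print("shaft",len(Q),Q.mean(0).round(1),Q.max(0).round(1))
togo((483,-200,300))
E
```

```text
cam in tool [  72.    0. -143.] [[-0.    1.   -0.  ]
 [-0.96 -0.   -0.28]
 [-0.28  0.    0.96]] 287.3383221012077
top 269 [ 462. -274.   15.] [ 513. -222.   78.] [ 486. -248.   44.]
 ears [[505.0, -229.0], [505.0, -231.0], [504.0, -233.0], [498.0, -267.0], [497.0, -269.0], [497.0, -271.0], [497.0, -274.0], [502.0, -226.0], [502.0, -228.0], [501.0, -230.0], [501.0, -233.0], [495.0, -266.0], [495.0, -268.0], [494.0, -270.0], [493.0, -273.0], [500.0, -225.0], [499.0, -228.0], [498.0, -230.0], [498.0, -232.0], [492.0, -265.0], [491.0, -267.0], [491.0, -270.0], [490.0, -272.0], [497.0, -225.0], [496.0, -227.0], [496.0, -229.0], [496.0, -232.0], [489.0, -264.0], [489.0, -267.0], [489.0, -269.0], [488.0, -272.0], [494.0, -224.0], [494.0, -227.0], [493.0, -229.0], [493.0, -231.0], [487.0, -264.0], [487.0, -267.0], [486.0, -269.0], [486.0, -271.0], [492.0, -224.0]] 78.0
white [[516.0, 28.0, 60.0], [516.0, 26.0, 59.0], [514.0, 23.0, 63.0], [515.0, 21.0, 60.0], [514.0, 18.0, 62.0], [512.0, 21.0, 59.0], [512.0, 19.0, 58.0], [490.0, -32.0, 62.0], [488.0, -46.0, 61.0], [488.0, -48.0, 59.0], [488.0
[... 377 characters left out ...]
28.0], [507.0, -223.0], [489.0, -221.0], [489.0, -225.0], [492.0, -225.0], [493.0, -227.0], [494.0, -229.0], [497.0, -229.0], [499.0, -229.0], [501.0, -231.0], [506.0, -227.0], [485.0, -223.0], [486.0, -225.0], [489.0, -226.0], [490.0, -227.0], [493.0, -227.0], [493.0, -230.0], [495.0, -231.0], [498.0, -230.0], [501.0, -230.0], [503.0, -231.0], [484.0, -221.0], [486.0, -222.0], [485.0, -227.0], [487.0, -227.0], [490.0, -227.0], [491.0, -229.0], [493.0, -230.0], [496.0, -230.0], [498.0, -230.0], [501.0, -229.0], [503.0, -231.0]] 77.0
white [[488.0, -41.0, 60.0], [491.0, -41.0, 59.0], [487.0, -52.0, 62.0]]
shaft 226 [498.3 -17.9  85.9] [523.5   5.  111.5]
togo [-17.43 -21.51  -2.29] [0. 0. 0.]
```

```bash
python3 -m crank '[[[-1,-0.9,-0.2,0,0,0],[-1,-0.9,-0.2,0,0,0],[-1,-0.9,-0.2,0,0,0],[-1,-0.9,-0.2,0,0,0],[-1,-0.9,-0.2,0,0,0],[-1,-0.9,0,0,0,0],[-1,-0.9,0,0,0,0],[-1,-0.9,0,0,0,0],[-1,-0.9,0,0,0,0],[-1,-0.9,0,0,0,0],[-0.9,-0.9,0,0,0,0],[-0.9,-0.9,0,0,0,0]]]' -1; python3 -c "
from h import *
togo((487,-248,240),2.96)"
```

```text
clock: 1.85
eef_pos: [457.6, 158.1, 259.7]
tool_rot: [3.131, -0.002, 2.761]
force: [0.4, 0.8, -1.0]
width: 85.4
togo [ -5.94 -12.21   0.51] [ 0.11 -0.01 -1.9 ]
```

```bash
python3 -m crank '[[[-0.5,-1,0,0,0,0],[-0.5,-1,0,0,0,0],[-0.5,-1,0,0,0,0],[-0.5,-1,0,0,0,0],[-0.5,-1,0,0,0,0],[-0.5,-1,0,0,0,-0.5],[-0.5,-1,0,0,0,-0.5],[-0.5,-1,0,0,0,-0.5],[-0.5,-1,0,0,0,-0.5],[-0.5,-1,0.2,0,0,0],[-0.4,-1,0.3,0,0,0],[-0.3,-1,0,0,0,0]]]'; python3 -c "
from h import *
togo((487,-248,240),2.96)"
```

```text
clock: 2.85
eef_pos: [517.5, -258.6, 244.2]
tool_rot: [3.129, 0.012, 2.977]
force: [1.1, -0.3, 1.0]
width: 85.3
togo [1.06 0.18 0.13] [0.12 0.12 0.16]
```

```bash
python3 -m crank '[[[0.8,0.2,0.1,0.1,0.1,0.1],[0,0,0,0,0,0],[0,0,0,0,0,0]]]'; cat > meas.py <<'E'
from h import *
def yoke(p,c=(486,-249)):
    Q,k=region(p,c,45,45,90)
    col=p["color"][k].astype(int); Q=Q[col.max(1)-col.min(1)<40]
    Q=Q[Q[:,2]<82]
    # split into two ears by projection on ~79deg
    a=np.radians(79)
    for _ in range(5):
        y=np.array([np.cos(a),np.sin(a)]); s=(Q[:,:2]-np.array(c))@y
        A,B=Q[s>8],Q[s<-8]
        d=A.mean(0)-B.mean(0); a=np.arctan2(d[1],d[0])
    y=np.array([np.cos(a),np.sin(a)]); x=np.array([y[1],-y[0]])
    s=Q[:,:2]@y; w=Q[:,:2]@x
    m=lambda v:(np.percentile(v,2)+np.percentile(v,98))/2
    print("yoke ang",np.degrees(a).round(1),"ext y",np.ptp(np.percentile(s,[1,99])).round(1),"ext x",np.ptp(np.percentile(w,[1,99])).round(1),"ctr",(m(s)*y+m(w)*x).round(1),"top",np.percentile(Q[:,2],99).round(1),len(Q))
E
python3 - <<'E'
from meas import *
p=ctrl.get_image("wrist"); save(p,"w1.png"); yoke(p)
for r in ctrl.search_frame("yoke",p)[:3]: print(r["conf"],np.round(r["extent"]))
p=ctrl.get_image("top");yoke(p)
p=ctrl.get_image("scene");yoke(p)
togo((487,-248,240),2.96)
E
```

```text
clock: 3.1
eef_pos: [493.4, -260.7, 239.9]
tool_rot: [-3.137, 0.003, 2.951]
force: [-0.2, 0.5, 0.7]
width: 85.7
yoke ang 80.4 ext y 49.4 ext x 25.7 ctr [ 489.1 -246.3] top 74.6 484
0.85 [327. 162.  52.  42.]
0.61 [362. 235.  37.  60.]
0.26 [519. 131. 143. 116.]meas.py:11: RuntimeWarning: Mean of empty slice.
  d=A.mean(0)-B.mean(0); a=np.arctan2(d[1],d[0])
  ret = um.true_divide(
Traceback (most recent call last):
  File "meas.py", line 15, in yoke
    print("yoke ang",np.degrees(a).round(1),"ext y",np.ptp(np.percentile(s,[1,99])).round(1),"ext x",np.ptp(np.percentile(w,[1,99])).round(1),"ctr",(m(s)*y+m(w)*x).round(1),"top",np.percentile(Q[:,2],99).round(1),len(Q))
                                                           ~~~~~~~~~~~~~^^^^^^^^^^
IndexError: index -1 is out of bounds for axis 0 with size 0
```

View pics/w1.png

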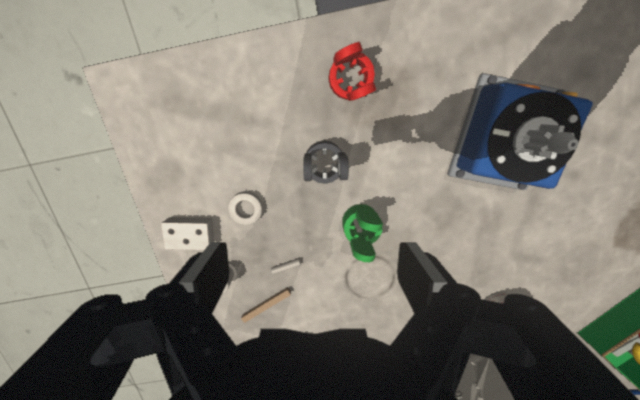

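Wrist view: dark yoke at (326,162) with its ears left and right, in line with the jaw direction; red is at (352,75) and green at (362,235). I go lower and measure again from there.

```bash
python3 -m crank '[[[0.05,-0.25,0.5,0,0,-0.1],[0.05,-0.2,0.8,0,0,-0.1],[0,0,0.8,0,0,0],[0,0,0.5,0,0,0],[0,0,0,0,0,0],[0,0,0,0,0,0]]]'; python3 - <<'E'
from meas import *
p=ctrl.get_image("wrist"); save(p,"w2.png",(200,60,460,260),3); yoke(p,(488,-247)); print(np.round(Rt()[1]))
togo((489,-247,110),2.974)
E
```

```text
clock: 3.75
eef_pos: [495.8, -268.1, 162.9]
tool_rot: [-3.139, 0.014, 2.987]
force: [0.3, -0.2, 1.1]
width: 85.3
yoke ang 79.2 ext y 49.4 ext x 26.3 ctr [ 488.9 -246.4] top 74.7 857
[ 496. -268.  163.]
togo [0.36 0.66 1.76] [-0.02  0.13  0.12]
```

View pics/w2.png

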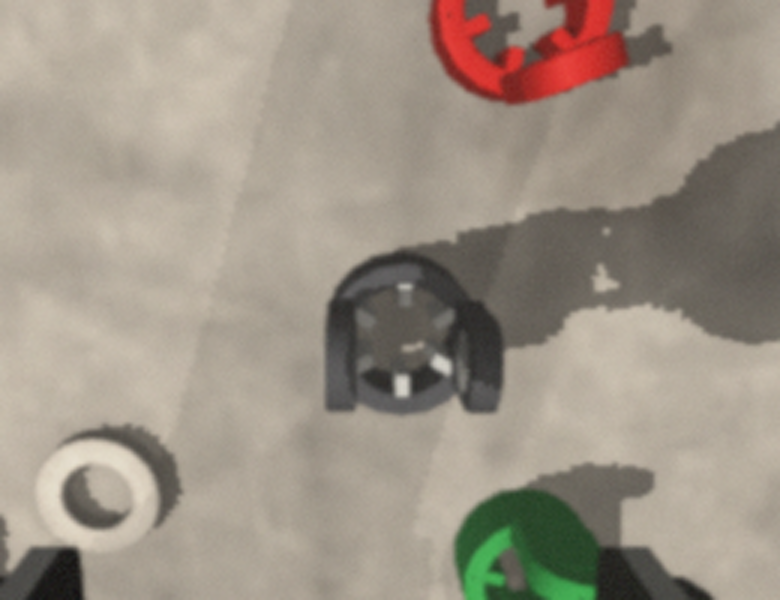

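Close crop confirms it: dark steel yoke at crop (410,335), ears left and right, three tooth ends bright. Lining up above it.

```bash
python3 -m crank '[[[0.2,0.35,0.3,0,0.1,0.1],[0.15,0.3,0.3,0,0,0.1],[0,0,0.3,0,0,0],[0,0,0,0,0,0],[0,0,0,0,0,0]]]'; python3 -c "
from h import *
togo((489,-246.4,35),2.963)"
```

```text
clock: 4.22
eef_pos: [491.9, -244.5, 138.2]
tool_rot: [-3.138, 0.01, 2.967]
force: [-0.4, 0.1, -0.0]
width: 85.3
togo [ 0.12 -0.07  3.44] [-0.03  0.09  0.04]
```

```bash
python3 -m crank '[[[0.1,-0.07,0.6,0,0.08,0],[0,0,0.7,0,0,0],[0,0,0.7,0,0,0],[0,0,0.5,0,0,0],[0,0,0,0,0,0],[0,0,0,0,0,0],[0,0,0,0,0,0]]]'; python3 -c "
from h import *
togo((489,-246.4,35),2.963)"
```

```text
clock: 4.8
eef_pos: [494.0, -249.9, 65.2]
tool_rot: [-3.135, 0.012, 2.966]
force: [0.0, 0.5, 0.7]
width: 85.6
togo [0.2  0.09 1.  ] [-0.06  0.11  0.03]
```

```bash
python3 -m crank '[[[0.2,0.1,0.4,0,0.1,0],[0.03,0.03,0.4,0,0.05,0],[0,0,0.15,0,0,0],[0,0,0,0,0,0],[0,0,0,0,0,0]]]'; python3 -c "
from h import *
togo((489,-246.4,35),2.963)"
```

```text
clock: 5.22
eef_pos: [489.7, -245.7, 36.9]
tool_rot: [-3.133, 0.0, 2.966]
force: [0.1, 0.4, 0.8]
width: 85.4
togo [ 0.02 -0.03  0.06] [-0.08  0.    0.03]
```

```bash
python3 -m crank '[[[0,0,0.05,-0.05,0,0],[0,0,0,0,0,0],[0,0,0,0,0,0],[0,0,0,0,0,0],[0,0,0,0,0,0],[0,0,0,0,0,0],[0,0,0,0,0,0],[0,0,0,0,0,0]]]' 1; python3 -m crank '[[[0,0,-0.3,0,0,0],[0,0,-0.8,0,0,0],[0,0,-1,0,0,0],[0,0,-1,0,0,0],[0,0,-1,0,0,0],[0,0,-0.8,0,0,0],[0,0,0,0,0,0],[0,0,0,0,0,0]]]'; python3 - <<'E'
from h import *
p=ctrl.get_image("wrist"); save(p,"w3.png"); R,t=Rt()
P,m=cloud(p); T=(P-t)@R
k=m&(np.hypot(T[...,0],T[...,1])<40)&(T[...,2]>-60)&(T[...,2]<60)
Q=T[k]; print(len(Q),Q.min(0).round(),Q.max(0).round())
togo((500,-15,200),2.75)
E
```

```text
clock: 5.88
eef_pos: [489.9, -246.0, 35.7]
tool_rot: [-3.139, 0.001, 2.966]
force: [0.4, -0.1, -0.3]
width: 49.4
clock: 6.55
eef_pos: [485.6, -243.5, 188.6]
tool_rot: [3.141, -0.009, 2.966]
force: [-0.7, 0.7, -5.0]
width: 49.5
13281 [-26. -40. -60.] [26. 40. 36.]
togo [ 0.87  7.59 -0.38] [-0.01 -0.09  2.06]
```

View pics/w3.png

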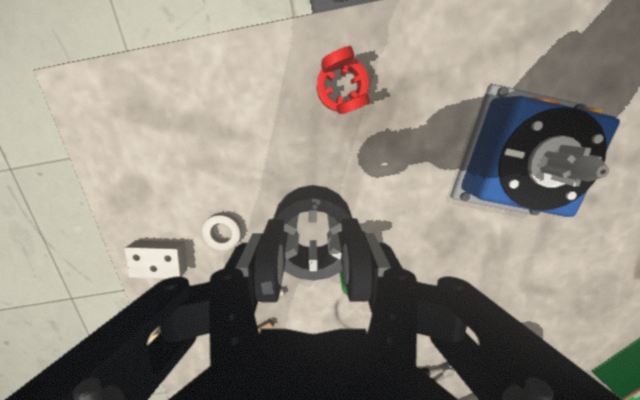

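Yoke is in hand, between the pads at (312,235), carrying about 5 N; gear unit shaft at (570,160). I go beside the shaft to measure it.

```bash
python3 -m crank '[[[-0.2,0.4,-0.2,0,0,0],[-0.3,0.8,-0.2,0,0,0],[-0.3,0.9,-0.1,0,0,0],[-0.3,0.9,0,0,0,0.5],[-0.3,0.9,0,0,0,0.5],[-0.3,0.9,0,0,0,0.5],[-0.3,0.8,0,0,0,0.5],[-0.2,0.4,0,0,0,0],[0,0,0,0,0,0],[0,0,0,0,0,0],[0,0,0,0,0,0]]]'; python3 - <<'E'
from h import *
p=ctrl.get_image("wrist"); R,t=Rt(); print(np.round(t))
np.savez("w4.npz",**{k:np.asarray(v) for k,v in p.items()},Rt=R,tt=t)
u,v=w2px(p,(500,-15,90)); print(u,v)
x0=int(np.clip(u-110,0,380));y0=int(np.clip(v-85,0,200)); save(p,"w4.png",(x0,y0,x0+260,y0+200),3); print(x0,y0)
Q,k=region(p,(500,-15),60,66,130)
for a,b in((68,76),(76,84),(84,90),(92,98),(99,107),(107,112)):
    q=Q[(Q[:,2]>a)&(Q[:,2]<b)]
    if len(q): print(a,b,len(q),q.min(0).round(1),q.max(0).round(1),q.mean(0).round(1))
togo((500,-15,200),2.75)
P,m=cloud(p);T=(P-t)@R
k=m&(abs(T[...,1])<12)&(T[...,2]>4)&(T[...,2]<36)&(abs(T[...,0])<40); print("boss x",np.percentile(T[k][:,0],[1,50,99]).round(1))
E
```

```text
clock: 7.52
eef_pos: [582.6, -79.0, 182.2]
tool_rot: [-3.129, -0.044, 2.743]
force: [-0.2, -0.5, -3.7]
width: 49.0
[582. -80. 182.]
348.8757933640565 74.41884630039954
238 0
68 76 59 [485.  -29.2  68. ] [517.7  -3.5  75.9] [504.2 -18.4  71.8]
76 84 78 [485.5 -29.4  76.1] [5.178e+02 5.000e-01 8.390e+01] [504.7 -18.2  80.2]
84 90 248 [485.4 -29.4  84. ] [517.9   2.9  90. ] [502.2 -14.8  88.8]
92 98 44 [491.9 -23.1  92.4] [511.4  -3.1  98. ] [504.  -17.6  96. ]
99 107 369 [492.  -22.4  99.1] [511.1  -3.8 107. ] [502.  -14.2 102.8]
107 112 179 [496.2 -18.7 107. ] [506.8  -7.6 109.4] [501.7 -13.3 108. ]
togo [ 3.38  0.91 -0.45] [-0.12 -0.43 -0.07]
boss x [-24.7  -5.2  25.3]
```

View pics/w4.png

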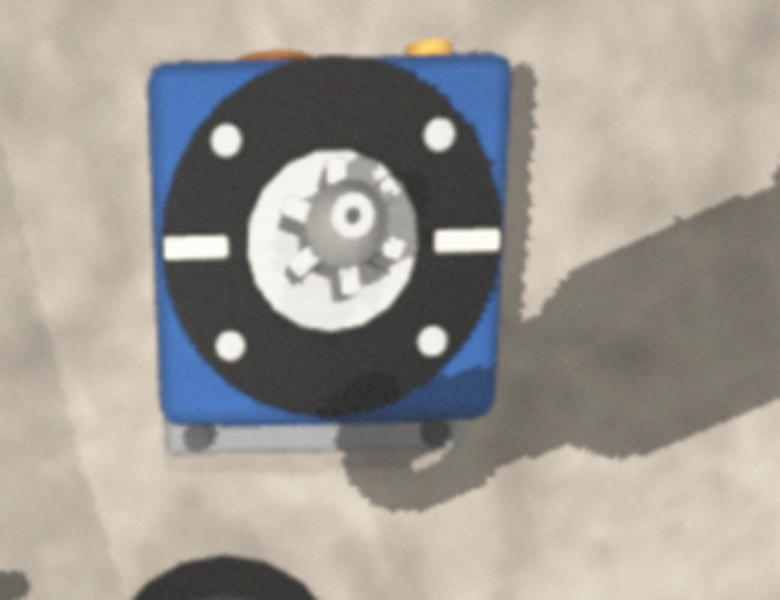

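Shaft in the crop: nose at (352,215), tooth tops around it, white marks at (196,247) and (467,240). Now working out the tooth angle and mark angle.

```bash
cat > teeth.py <<'E'
from h import *
def teeth(p,ax=(501.6,-13.2)):
    P,m=cloud(p); X=P[...,0]-ax[0];Y=P[...,1]-ax[1];Z=P[...,2];r=np.hypot(X,Y)
    k=m&(Z>87.5)&(Z<91.5)&(r>12)&(r<17.5); th=np.arctan2(Y[k],X[k])
    c=np.exp(6j*th).mean(); print("tooth pts",k.sum(),"phase mod60",(np.degrees(np.angle(c))/6%60).round(1),"conc",abs(c).round(2),Z[k].mean().round(1))
    print(np.histogram(np.degrees(th)%360,36,(0,360))[0])
    K=p["color"].min(-1)>190
    k=m&K&(Z>52)&(Z<66)&(r>29)&(r<51); th=np.arctan2(Y[k],X[k])
    # keep those near 69/249
    d=(np.degrees(th)-68+90)%180-90; s=abs(d)<12; x,y=X[k][s],Y[k][s]
    A=(x*np.cos(1.19)+y*np.sin(1.19))>0
    a=np.array([x[A].mean(),y[A].mean()]);b=np.array([x[~A].mean(),y[~A].mean()])
    print("mark ang",np.degrees(np.arctan2(*(a-b)[::-1])).round(2),"len",np.linalg.norm(a-b).round(1),"mid",((a+b)/2).round(1)+np.array(ax),s.sum())
E
python3 - <<'E'
from teeth import *
d=dict(np.load("w4.npz")); teeth(d)
for n in("top","scene"): teeth(ctrl.get_image(n))
togo((501.6,-13.2,190),2.76)
E
```

```text
tooth pts 256 phase mod60 46.7 conc 0.8 89.7
[ 0  0  0  9 20 16  0  0  0  7 19 13  0  0  0  7 20 17  0  0  0  9 19 16
  0  0  0  7 19 15  0  0  0 10 18 15]
mark ang 68.43 len 78.5 mid [501.6 -13.2] 278
tooth pts 13 phase mod60 47.4 conc 0.58 90.2
[0 0 0 0 0 0 0 0 0 0 1 0 1 0 0 0 0 2 1 0 0 0 2 0 0 0 1 1 1 0 0 0 0 1 2 0]
mark ang nan len nan mid [nan nan] 0
tooth pts 14 phase mod60 45.3 conc 0.57 89.6
[0 0 0 0 0 0 0 0 0 0 0 1 2 0 0 2 2 1 0 0 0 0 0 0 0 0 0 2 1 0 0 0 0 2 1 0]
mark ang nan len nan mid [nan nan] 0
togo [ 3.36  1.   -0.1 ] [-0.12 -0.41 -0.18]teeth.py:12: RuntimeWarning: Mean of empty slice.
  a=np.array([x[A].mean(),y[A].mean()]);b=np.array([x[~A].mean(),y[~A].mean()])
  ret = ret.dtype.type(ret / rcount)
```

Shaft axis is (501.6,-13.2), teeth at 46.7° mod 60, marks at 68.4°. The ears mesh at 46.7°, so the turn onto the marks is +21.7°. Moving above the shaft at about 52° ears.

```bash
python3 -m crank '[[[0.5,0.15,0,0,-0.2,0],[0.8,0.2,0,0,-0.2,0],[0.8,0.25,0,0,0,0],[0.7,0.2,0,0,0,0],[0.4,0.15,0,0,0,0],[0,0,0,0,0,0.7],[0,0,0,0,0,0.7],[0,0,0,0,0,0.6],[0,0,0,0,0,0.4],[0,0,0,0,0,0],[0,0,0,0,0,0]]]'; python3 -c "
from h import *
togo((501.6,-13.2,155),2.48); print(ctrl.read_state()['qpos'].round(2))"
```

```text
clock: 8.58
eef_pos: [497.4, -29.1, 187.9]
tool_rot: [-3.13, 0.011, 2.458]
force: [0.2, -0.1, -4.4]
width: 49.6
togo [0.24 0.51 1.09] [-0.12  0.1  -0.21]
[-0.21  0.49  0.29  1.99 -0.19  0.69  1.08]
```

```bash
python3 -m crank '[[[0.15,0.3,0,-0.1,0.05,-0.1],[0.09,0.2,0.2,0,0.05,0],[0,0,0.3,0,0,0],[0,0,0.2,0,0,0],[0,0,0,0,0,0],[0,0,0,0,0,0]]]'; python3 -c "
from h import *
togo((501.6,-13.2,150),2.48)"
```

```text
clock: 9.08
eef_pos: [501.6, -12.3, 164.6]
tool_rot: [3.141, -0.001, 2.471]
force: [-0.1, 0.4, -3.4]
width: 49.4
togo [-0.02 -0.02  0.49] [ 0.   -0.01 -0.08]
```

```bash
python3 -m crank '[[[0,0,0.3,0,0,0],[0,0,0.3,0,0,0],[0,0,0.3,0,0,0],[0,0,0,0,0,0],[0,0,0,0,0,0]]]'; python3 -c "
from h import *
togo((501.6,-13.2,125),2.48)"
```

```text
clock: 9.5
eef_pos: [501.2, -12.8, 133.8]
tool_rot: [-3.14, -0.002, 2.471]
force: [-0.0, 0.5, -2.7]
width: 49.2
togo [-0.02 -0.    0.29] [-0.01 -0.02 -0.08]
```

```bash
python3 -m crank '[[[0,0,0.12,0,0,0],[0,0,0.1,0,0,0],[0,0,0,0,0,0],[0,0,0,0,0,0]]]'; python3 -m crank '[[[0,0,0.08,0,0,0],[0,0,0,0,0,0],[0,0,0,0,0,0]]]'; python3 -m crank '[[[0,0,0.06,0,0,0],[0,0,0,0,0,0],[0,0,0,0,0,0]]]'
```

```text
clock: 9.83
eef_pos: [501.4, -13.0, 126.5]
tool_rot: [-3.14, -0.001, 2.471]
force: [-0.1, 0.5, -3.9]
width: 48.8
clock: 10.08
eef_pos: [501.9, -12.9, 124.5]
tool_rot: [-3.141, -0.0, 2.471]
force: [0.2, -0.1, -4.2]
width: 49.5
clock: 10.33
eef_pos: [502.2, -12.9, 122.8]
tool_rot: [3.141, 0.0, 2.471]
force: [-0.0, 0.2, -3.2]
width: 49.7
```

```bash
python3 -m crank '[[[0,0,0.05,0,0,0],[0,0,0,0,0,0],[0,0,0,0,0,0]]]'; python3 -m crank '[[[0,0,0.05,0,0,0],[0,0,0,0,0,0],[0,0,0,0,0,0]]]'
```

```text
clock: 10.58
eef_pos: [501.7, -12.8, 121.3]
tool_rot: [-3.141, -0.001, 2.471]
force: [-0.5, -0.9, -3.7]
width: 49.4
clock: 10.83
eef_pos: [501.5, -12.8, 119.5]
tool_rot: [-3.141, -0.001, 2.471]
force: [-0.1, -0.2, -4.1]
width: 49.6
```

```bash
python3 -m crank '[[[0,0,0.04,0,0,0.4],[0,0,0.02,0,0,0.4],[0,0,0,0,0,0.3],[0,0,0,0,0,0]]]'; python3 -m crank '[[[0,0,0.04,0,0,-0.3],[0,0,0.02,0,0,-0.3],[0,0,0,0,0,0]]]';python3 -m crank '[[[0,0,0.04,0,0,0.3],[0,0,0.02,0,0,0.2],[0,0,0,0,0,0],[0,0,0,0,0,0]]]'
```

```text
clock: 11.17
eef_pos: [502.3, -12.9, 117.7]
tool_rot: [3.141, 0.0, 2.35]
force: [-0.0, 0.3, -4.2]
width: 49.5
clock: 11.42
eef_pos: [502.0, -12.9, 115.7]
tool_rot: [-3.141, 0.0, 2.422]
force: [-0.5, 0.1, -4.1]
width: 49.5
clock: 11.75
eef_pos: [502.3, -13.0, 113.8]
tool_rot: [3.141, 0.0, 2.365]
force: [0.2, -0.3, -4.5]
width: 49.0
```

```bash
python3 -m crank '[[[0,0,0.08,0,0,-0.2],[0,0,0.08,0,0,0],[0,0,0.08,0,0,0],[0,0,0,0,0,0],[0,0,0,0,0,0]]]'; python3 -m crank '[[[0,0,0.05,0,0,0],[0,0,0.05,0,0,0],[0,0,0,0,0,0],[0,0,0,0,0,0]]]'; python3 -c "
from h import *
togo((501.6,-13.2,99.7),2.386)"
```

```text
clock: 12.17
eef_pos: [502.2, -13.0, 105.7]
tool_rot: [3.141, 0.0, 2.388]
force: [0.3, 0.4, -4.1]
width: 49.4
clock: 12.5
eef_pos: [502.4, -13.0, 102.3]
tool_rot: [3.141, 0.0, 2.388]
force: [0.1, 0.3, -4.4]
width: 49.3
togo [ 0.02 -0.02  0.09] [0.   0.   0.02]
```

```bash
python3 -m crank '[[[0,0,0.04,0,0,0],[0,0,0,0,0,0],[0,0,0,0,0,0]]]'; python3 -m crank '[[[0,0,0.03,0,0,0],[0,0,0,0,0,0],[0,0,0,0,0,0]]]';  python3 -m crank '[[[0,0,0.03,0,0,0],[0,0,0,0,0,0],[0,0,0,0,0,0]]]'
```

```text
clock: 12.75
eef_pos: [502.3, -13.0, 101.0]
tool_rot: [3.141, 0.0, 2.388]
force: [-0.9, -0.1, -4.1]
width: 49.6
clock: 13.0
eef_pos: [502.4, -13.0, 100.1]
tool_rot: [3.141, 0.0, 2.388]
force: [0.5, 0.4, -3.9]
width: 49.3
clock: 13.25
eef_pos: [502.4, -13.1, 99.7]
tool_rot: [3.141, 0.0, 2.388]
force: [-0.4, 0.0, -4.4]
width: 49.3
```

```bash
python3 -m crank '[[[0,0,0.03,0,0,0],[0,0,0,0,0,0],[0,0,0,0,0,0]]]'; python3 -m crank '[[[0,0,0.03,0,0,0],[0,0,0,0,0,0],[0,0,0,0,0,0]]]'
```

```text
clock: 13.5
eef_pos: [502.4, -13.1, 99.8]
tool_rot: [3.14, 0.0, 2.388]
force: [0.1, 0.0, -4.1]
width: 49.3
clock: 13.75
eef_pos: [502.4, -13.1, 99.6]
tool_rot: [3.14, 0.0, 2.388]
force: [-0.8, -0.8, -3.4]
width: 49.2
```

It stopped at TCP z 99.7, which is home (64 + 35.7). Now a light press to confirm, then the turn.

```bash
python3 -m crank '[[[0,0,0.05,0,0,0]]]'; python3 -m crank '[[[0,0,0,0,0,-0.4],[0,0,0,0,0,-0.5],[0,0,0,0,0,-0.5],[0,0,0,0,0,-0.5],[0,0,0,0,0,-0.4],[0,0,0,0,0,0]]]'; python3 -c "
from h import *
togo((501.6,-13.2,99.7),2.765); print(ctrl.read_state()['torque'].round(2))"
```

```text
clock: 13.83
eef_pos: [502.5, -13.1, 99.5]
tool_rot: [3.139, 0.0, 2.388]
force: [-8.5, 1.5, 36.7]
width: 49.1
clock: 14.33
eef_pos: [501.1, -12.8, 99.7]
tool_rot: [3.139, -0.002, 2.637]
force: [-0.9, -0.3, -0.7]
width: 49.3
togo [-0.02 -0.   -0.  ] [ 0.02 -0.02 -1.22]
[ 0.05  0.25 -0.09]
```

```bash
python3 -m crank '[[[0,0,0,0,0,-0.5],[0,0,0,0,0,-0.4],[0,0,0,0,0,-0.2],[0,0,0,0,0,0],[0,0,0,0,0,0]]]'; python3 -c "
from h import *
togo((501.6,-13.2,99.7),2.765); print(ctrl.read_state()['torque'].round(2))"
```

```text
clock: 14.75
eef_pos: [501.2, -12.8, 99.7]
tool_rot: [3.139, -0.002, 2.749]
force: [-0.5, -0.6, 0.2]
width: 49.2
togo [-0.02 -0.01 -0.  ] [ 0.03 -0.02 -0.15]
[ 0.04  0.34 -0.09]
```

```bash
python3 -m crank '[[[0,0,0,0,0,-0.15],[0,0,0,0,0,0],[0,0,0,0,0,0]]]'; python3 -m crank '[[[0,0,0,0,0,0],[0,0,0,0,0,0],[0,0,0,0,0,0],[0,0,0,0,0,0],[0,0,0,0,0,0],[0,0,0,0,0,0]]]' -1;python3 -m crank '[[[0,0,-0.3,0,0,0],[0,0,-0.6,0,0,0],[0,0,-0.8,0,0,0],[0,0,-1,0,0,0],[0,0,-1,0,0,0],[-0.5,0,-0.5,0,0,0],[-0.8,0,0,0,0,0],[-0.6,0,0,0,0,0],[0,0,0,0,0,0],[0,0,0,0,0,0]]]'; python3 - <<'E'
from h import *
p=ctrl.get_image("wrist"); R,t=Rt(); np.savez("w5.npz",**{k:np.asarray(v) for k,v in p.items()})
u,v=w2px(p,(501.6,-13.2,90)); print(u,v)
x0=int(np.clip(u-130,0,380));y0=int(np.clip(v-90,0,200)); save(p,"w5.png",(x0,y0,x0+260,y0+200),3)
Q,k=region(p,(501.6,-13.2),45,115,150); a=np.radians(68.4); y=np.array([np.cos(a),np.sin(a)])
s=(Q[:,:2]-[501.6,-13.2])@y; A,B=Q[s>8],Q[s<-8]; d=A.mean(0)-B.mean(0)
print("line of ear means",np.degrees(np.arctan2(d[1],d[0])).round(2),len(A),len(B),"top",np.percentile(Q[:,2],99).round(1))
# flat top centres and min-area rect
T=Q[Q[:,2]>120][:,:2].astype(np.float32); print("rect",cv2.minAreaRect(T))
from teeth import teeth; teeth(p)
E
```

```text
clock: 15.0
eef_pos: [501.2, -12.8, 99.7]
tool_rot: [3.139, -0.002, 2.764]
force: [-1.0, 0.3, 0.5]
width: 49.1
clock: 15.5
eef_pos: [503.8, -13.0, 100.2]
tool_rot: [3.138, 0.003, 2.765]
force: [-0.2, -0.5, 0.2]
width: 85.3
clock: 16.33
eef_pos: [556.7, -34.9, 238.9]
tool_rot: [3.137, 0.005, 2.765]
force: [-0.8, -0.5, -0.6]
width: 85.7
311.74109777140745 120.86011219105464
line of ear means 68.61 401 403 top 138.5
rect ((501.16558837890625, -12.90658187866211), (50.01680374145508, 26.746055603027344), 68.41987609863281)
tooth pts 152 phase mod60 1.5 conc 0.76 89.8
[11  3  0  0  1  9 12  5  0  0  1 11 14  1  0  0  1 10 13  2  1  0  0 10
 12  0  2  0  0  9 12  2  0  0  0 10]
mark ang nan len nan mid [nan nan] 67teeth.py:12: RuntimeWarning: Mean of empty slice.
  a=np.array([x[A].mean(),y[A].mean()]);b=np.array([x[~A].mean(),y[~A].mean()])
  ret = ret.dtype.type(ret / rcount)
```

View pics/w5.png

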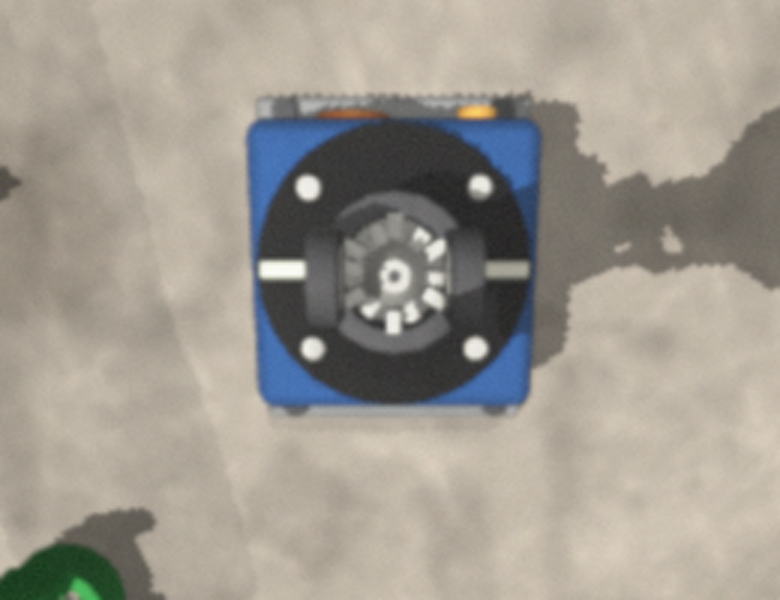

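The yoke sits on the shaft with its ears at crop (322,275) and (467,275), in line with the white marks at (282,270) and (507,270). Ear angle is 68.4–68.6° against 68.4° for the marks. The ear tops are at z = 138.5 against 138 expected at home, and the gripper is clear. Handing in.

```bash
python3 -c "
from h import *
print(ctrl.finish_job())"
```

```text
the job is handed in; nothing more can be done
None
```

The dark steel yoke is seated on the splined shaft with its ears on the white marks. I released it, moved the gripper clear, and handed the job in at about 16 s of the 58 s allowed.

**What I did:** I gripped the yoke by its ears and lowered it over the shaft's nose about 5° off the fit I had measured from the camera. I rocked it a few degrees each way until it slid down through the teeth. It stopped at tool height 99.7 mm, exactly the home height. I then turned the yoke and shaft about 22° together and let go.

**Last checks:**
- **Ear angle:** 68.4° and 68.6° by two methods, against 68.4° for the marks.
- **Seating:** the ear tops are at z = 138.5 mm, against 138 mm expected when home.
- **Mesh:** the shaft and yoke teeth interleave in the last picture.

**Weak points:**
- **Press:** the press to confirm seating was firmer than intended. It peaked near 41 N between yoke and gear unit, under the 50 N limit. The smaller presses just before it were read only after the force had eased, so I did not see their peaks.
- **Mark angle:** re-measuring it after release failed because the seated yoke and its shadow cover the marks. The 68.4° comes from before fitting. The final picture agrees by eye.
- **Other objects:** I did not re-measure the other things on the bench at the end; I noticed no contact with them during the moves.

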